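# Seat the spice jar in the V rest

## Robot

A 7-joint arm with a two-finger parallel gripper is mounted at the origin on the work surface. World frame = base frame: x ahead of the robot, y to its left, z up, the work surface at z = 0. Lengths are in m, angles in rad, forces in N, time in s.
With the tool pointing down it reaches from about 0.4 to 0.85 m from the base axis. Payload 6.9 kg.
Tool frame: the origin (TCP) lies midway between the tips of the shut fingers; the grasp point (between the pads) lies behind it (ctrl.pinch_z is the z of the grasp point in the tool frame, in m); z points along the fingers, y is the line along which they close (so a half turn about z gives the same grasp; the last joint's range is limited). The gripper opens to 85 mm and grips with 20 to 120 N. Pads are 22 mm wide; open, the fingers measure 114 mm over their backs; the gripper's body (76 mm by 85 mm) begins 54 mm behind the grasp point. The pads swing forward as they close: fully open they stand 13 mm farther back than shut.
Start: joints at [1.268, 0.507, -0.238, 1.5, 0.126, 1.149, -0.155], TCP at [0.248, -0.574, 0.209] pointing down, gripper open.
Joint ranges: [-3.08, 3.08], [-0.24, 2.05], [-1.43, 1.35], [0, 2.5], [-1.52, 4.66], [0.17, 1.96], [-2.89, 2.89]. Speed limits (rad/s): [2.39, 2.39, 3.14, 3.14, 3.14, 3.14, 3.14].

## Interface

Orientations are given as a unit quaternion [w, x, y, z].
In Python, from station import ctrl, get_state, vision, ticket, models gives the robot as it stands. Calls block until the motion is done:
- ctrl.movep(position, orientation): joint-space move of the TCP to a pose.
- ctrl.movel(position, frame=None, max_speed=0.15): straight line of the TCP; frame=None keeps the orientation; max_speed is the mean speed in m/s.
- ctrl.set_joints(angles): joint-space move.
- ctrl.ungrasp() and ctrl.close_gripper(force=None): open the fingers fully, or close them until they stop; force is the grip in N (None keeps the last).
- ctrl.pause(seconds).
- ctrl.ik(position, orientation): joint angles nearest the present ones, or None.
- get_state(): the state.
- vision.grab_frame(name): name is "scene" or "top" or "wrist"; returns (picture, depth): 384x512x3 uint8, blue, green, red; 384x512 float32, m along the optical axis (not along the pixel's ray), 0 where there is no reading.
- vision.camera_info(name): a dict with "mtx" (3x3 intrinsics, pixels), "R" (3x3) and "t" (3): a world point X has camera coordinates R X + t; the wrist camera has in their place "hand_eye" (4x4, takes a point from camera to tool coordinates, whose origin is the TCP and whose axes are the flange's). Camera axes: x right, y down, z forward; pixel columns grow to the right and rows downward; lengths in m; the calibration is good to about 2 mm. A picture is of the moment at which its call begins: read the wrist's pose just before it. camera_info takes no time and is no camera call.
A pose or a line that the arm cannot do raises ctrl.Unreachable and nothing moves.
- ticket.close_job(): hands the job in; it is judged then, once.
Trained networks look in the newest picture that a camera, given by its name, has taken for a name from the list of things; names that differ only in an ending like _2 or _b are one class to them, and where a whole thing is asked for, a point or a joint stands for the part that bears it (a point fixed in the world has none). Each returns a list of dicts, best first, with "p" (0 to 1); they miss things now and then, are a little off and sometimes report something else, mostly with a low value. They report only what shows in the picture. A call takes as long as a camera call.
- models.recognise(camera, target): "point" ([column, row] in pixels, amid what is visible of it).
- models.masks_of(camera, target): "mask" (384x512 bool, what is visible of it) and "point" ([column, row] in pixels, amid what is visible of it).
The state is a dict: "time": time; "qpos": joint angles; "qd": joint speeds; "tau": joint torques, N m; "tcp_pos": TCP position; "eef_rot": TCP orientation; "contact_force": force on the tool from outside, world axes, zero at the start; "wrist_torque": the same for the moment, N m; "width": finger opening in m; "gripper_force": force on a finger pad.
Only numpy, scipy, OpenCV 4.12 (cv2) and the standard library are available. Lean on these libraries where they do the work, as an engineer would, in place of code of your own. Each camera call takes 0.05 s, during which the arm holds its last target. There are 200 camera calls.

## Task

Take the short, wide glass jar off the little wooden riser, stand it upright on the white shelf in front of the V-shaped steel rest, and push it along the shelf into the V until it sits centred against both faces, finishing with a steady, gentle push of about 10 N and never pressing it into the rest with more than 15 N. Leave the jar standing there against both faces, let go, and leave everything else undisturbed.

Things in the scene. Friction and masses are not known exactly. Their poses are not given: they have to be found in the camera images.
- jar_center (a point): The short, wide glass jar with a flat steel lid: an upright cylinder, 56 mm in diameter (lid included, same width) and 76 mm high, 0.15 to 0.31 kg, empty. The point is its centre, 38 mm above its underside; z is its axis. It starts upright on the riser. Glass on the shelf rubs with a coefficient of about 0.6.
- rest: Jar rest fixed to the shelf: grey housing 60 deep (x) x 90 wide x 32 mm high with a steel V before it. Origin: on the shelf, middle of the lower edge of the housing's front face. x points level along the V's midline, from its mouth into the V and on to the housing; z up. The V slides on a hand-set stem: its inner corner stands 16 to 44 mm in front of the origin, on the midline; this depth is not measured.
- rest_corner_mean (a point): Point fixed to the housing, 30 mm in front of the rest's origin, 25 mm up: the mean place of the V's inner corner, which really lies up to 14 mm before or behind it on the midline. The V: two upright smooth steel plates, tops 68 mm above the shelf, 8 mm thick, each face 80 mm long at 45 degrees to the midline, open towards -x; tips 57 mm before the corner, 68 mm to either side.
- rest_stem (a point): Point fixed to the housing at its front face, on the midline, 16 mm up, where the V's stem enters. The stem does not slip, but a rubber spring lets the V give straight back, 1 mm for each 5 N, up to 6 mm. A seated jar has its axis 40 mm in front of the V's inner corner. Jar on steel: friction about 0.2. The rest has no floor plate; the jar slides on the shelf itself.
- riser: A small fixed wooden bench standing on the shelf, 140 mm (x) by 210 mm (y), top face 60 mm above the shelf; origin on the shelf under its centre. The short jar and the tall jar stand on it, 55 mm to either side of the middle along its y, in either order.
- tall_jar_center (a point): Bystander: a taller, narrower glass jar, 44 mm in diameter and 110 mm high, on the riser; the point is its centre, 55 mm above its underside.
- warmer: Bystander: round blue plastic tortilla warmer with lid, 194 mm in diameter, 95 mm high; origin at the centre of its underside.
- container: Bystander: closed clear box with four side flaps, 130 by 185 mm, 78 mm high; origin at the centre of its underside.
- spatula: Bystander: spatula with an orange silicone blade, 260 mm long, lying flat on the shelf along its own x.

How it is judged:
On the way, in this order (a step that is already met when the one before it is completed fails the run):
1. the short jar stands upright on the shelf itself, in front of the rest (height (world z) of jar_center below 0.042 m and angle between jar_center's own z axis and vertical below 0.1 rad and x of jar_center in the frame of rest between -0.3 and -0.045 m and y of jar_center in the frame of rest between -0.08 and 0.08 m), for 0.1 s.
2. the jar is pressed into the V with 5 N or more, centred on its midline and within about 1.5 mm of touching each face (contact force between jar and rest above 5 N and horizontal distance between jar_center and rest_v_c0 below 0.0355 m and horizontal distance between jar_center and rest_v_c1 below 0.0355 m and y of jar_center in the frame of rest between -0.003 and 0.003 m and height (world z) of jar_center below 0.042 m and angle between jar_center's own z axis and vertical below 0.1 rad), for 0.2 s.
At the end, for the whole second after the job is handed in: the short jar stands upright on the shelf (within 0.06 rad), at rest, in the V: its axis within 3 mm of the V's midline and within about 1.5 to 2 mm of touching each face (height (world z) of jar_center below 0.042 m and angle between jar_center's own z axis and vertical below 0.06 rad and y of jar_center in the frame of rest between -0.003 and 0.003 m and horizontal distance between jar_center and rest_v_c0 below 0.0355 m and horizontal distance between jar_center and rest_v_c1 below 0.0355 m and linear speed of jar below 0.01 m/s).
It fails at once if the jar is pressed against the rest with more than 15 N (contact force between jar and rest above 15 N).
It fails at once if the short jar is tipped by more than 0.35 rad (angle between jar_center's own z axis and vertical above 0.35 rad).
It fails at once if another thing is moved by more than 15 mm (distance of any of tall_jar_center, warmer, container, spatula from where it was at the start of the episode above 0.015 m).
It also fails if it takes over 66 s, if anything falls off the work surface, if the arm or the gripper's body presses on something with over 40 N, if the wrist force passes 120 N, or if a joint passes its speed limit or range.

## Working session

There is one attempt and no reset: what is moved stays moved. The work goes in short steps, each a Python script; the robot and the scene stay as the last script left them, time stands still between calls to the robot, and variables do not carry over. Pictures are saved under pics/ and viewed, at most 10 in all, crops included, and the job is handed in when it is done.

```bash
ls; mkdir -p pics; cat > h.py <<'E'
import numpy as np, cv2
from station import ctrl, get_state, vision, ticket, models
def cloud(cam, depth, st=None):
    c=vision.camera_info(cam); K=np.array(c["mtx"])
    v,u=np.mgrid[:384,:512]
    P=np.stack([(u-K[0,2])/K[0,0]*depth,(v-K[1,2])/K[1,1]*depth,depth],-1)
    if "hand_eye" in c:
        T=np.array(c["hand_eye"]); P=P@T[:3,:3].T+T[:3,3]
        w,x,y,z=st["eef_rot"]
        from scipy.spatial.transform import Rotation as R
        return P@R.from_quat([x,y,z,w]).as_matrix().T+np.array(st["tcp_pos"])
    return (P-np.array(c["t"]))@np.array(c["R"])
E
python3 - <<'E'
from h import *
s=get_state(); print(s, ctrl.pinch_z)
ims=[]
for cam in ["top","scene"]:
    im,d=vision.grab_frame(cam); P=cloud(cam,d); np.save(f"{cam}.npy",P); ims.append(im)
    for n in ["jar_center","rest","riser","tall_jar_center","warmer","container","spatula"]:
        for r in models.masks_of(cam,n)[:2]:
            m=r["mask"]&(d>0); Q=P[m]
            print(cam,n,round(r["p"],2),np.round(r["point"]),m.sum(),np.median(Q,0).round(3) if len(Q) else "",np.percentile(Q,[3,97],axis=0).round(3).tolist() if len(Q) else "")
    c=vision.camera_info(cam); print(cam,"campos",(-np.array(c["R"]).T@np.array(c["t"])).round(3))
cv2.imwrite("pics/a.png",np.vstack(ims)[:,:]) 
cv2.imwrite("pics/top.png",ims[0]);cv2.imwrite("pics/scene.png",ims[1])
E
```

```text
pics
{'time': 0.0, 'qpos': array([ 1.26849137,  0.50835085, -0.23752458,  1.50116695,  0.12569652,
        1.14894262, -0.15476529]), 'qd': array([ 0.0003382 , -0.00036441,  0.00090152,  0.00010727,  0.00071611,
       -0.0007552 ,  0.00014922]), 'tau': array([-1.20418907e-03, -6.20593786e+01, -2.18661390e+00, -2.49652451e+01,
        1.27993582e-02,  1.20912114e-02, -4.92125935e-05]), 'tcp_pos': array([ 0.24756826, -0.57324671,  0.20780989]), 'eef_rot': array([-9.15302028e-04,  9.79277882e-01,  2.02519007e-01, -2.09351468e-04]), 'contact_force': array([-0.44959514,  0.53817722,  0.15906086]), 'wrist_torque': array([ 0.01988282, -0.01001402,  0.01707547]), 'gripper_force': 0.0, 'width': 0.08520106286390508} -0.0187
top jar_center 0.96 [135. 233.] 367 [0.496 0.37  0.135] [[0.471, 0.349, 0.08], [0.52, 0.398, 0.142]]
top rest 0.72 [267. 166.] 794 [ 0.718 -0.02   0.033] [[0.634, -0.078, 0.01], [0.763, 0.024, 0.071]]
top riser 0.8 [157. 239.] 2539 [0.484 0.318 0.06 ] [[0.427, 0.222, 0.054], [0.56, 0.421, 0.068]]
top tall_jar_center 0.59 [170. 232.] 290 [0.49  0.258 0.168] [[0.471, 0.242, 
[... 966 characters left out ...]
1, 0.006], [0.809, 0.332, 0.082]]
scene tall_jar_center 0.6 [281. 124.] 451 [0.503 0.25  0.13 ] [[0.479, 0.242, 0.068], [0.516, 0.275, 0.173]]
scene warmer 0.72 [138. 262.] 4711 [ 0.484 -0.334  0.08 ] [[0.386, -0.41, 0.026], [0.553, -0.245, 0.087]]
scene container 0.76 [347. 180.] 2698 [0.754 0.218 0.079] [[0.686, 0.161, 0.009], [0.81, 0.33, 0.082]]
scene container 0.28 [290. 140.] 1607 [0.52  0.266 0.06 ] [[0.43, 0.219, 0.005], [0.566, 0.413, 0.064]]
scene spatula 0.83 [214. 299.] 1325 [ 0.667 -0.274  0.006] [[0.6, -0.302, 0.001], [0.845, -0.244, 0.022]]
scene spatula 0.55 [289. 142.] 1553 [0.522 0.267 0.06 ] [[0.432, 0.219, 0.008], [0.566, 0.414, 0.064]]
scene campos [ 1.039 -0.615  0.917]
```

View pics/top.png

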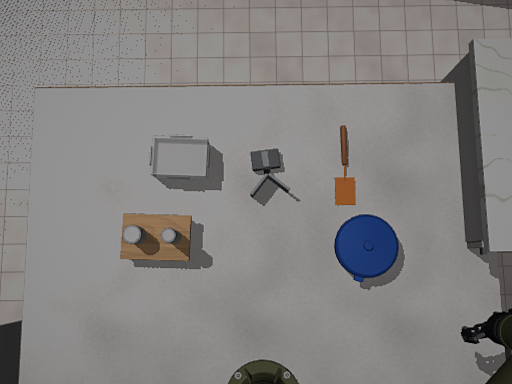

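View pics/scene.png

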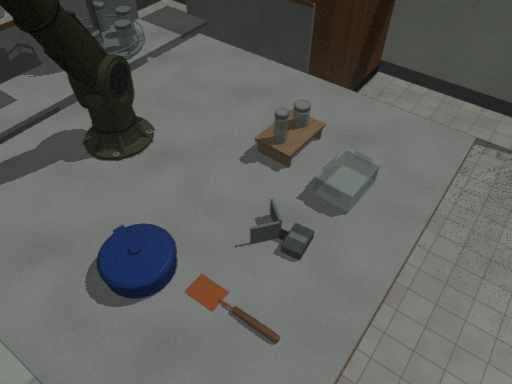

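Top view: short jar at (132,234) and tall jar at (168,235) on the riser. The rest's housing is at (266,160), with the V corner near (268,175) and its tips near (252,195) and (298,200). Next is a closer look at the rest with the wrist camera.

```bash
python3 - <<'E'
from h import *
print(np.array(vision.camera_info("wrist")["hand_eye"]).round(3).tolist())
s=get_state()
ctrl.movel([0.30,-0.55,0.40],max_speed=0.3)
for p in ([0.6,-0.04,0.40],[0.58,-0.04,0.36]):
    q=ctrl.ik(p,[0,1,0,0]); print(q)
    if q is not None: ctrl.movep(p,[0,1,0,0]); break
ctrl.pause(0.3)
s=get_state(); im,d=vision.grab_frame("wrist"); P=cloud("wrist",d,s); np.save("w1.npy",P); cv2.imwrite("pics/w1.png",im)
print(s["time"],s["tcp_pos"],s["eef_rot"],s["qpos"].round(2))
for r in models.masks_of("wrist","rest"):
    m=r["mask"]; print(r["p"],r["point"],m.sum()); 
    if r["p"]>.4: np.save("m1.npy",m)
E
```

```text
[[0.0, -0.949, -0.317, 0.081], [1.0, -0.0, 0.001, -0.0], [-0.001, -0.317, 0.949, -0.166], [0.0, 0.0, 0.0, 1.0]]
[ 0.33150527  0.41773479 -0.53471982  1.17001887  0.20837289  1.60598944
 -1.72802561]
4.0417 [ 0.59999402 -0.04044519  0.39997604] [ 3.09774560e-05  9.99999947e-01 -3.22755656e-04 -1.41630887e-05] [ 0.33  0.42 -0.53  1.17  0.21  1.61 -1.73]
0.77 [243.5, 45.9] 3132
0.74 [69.2, 184.8] 6249
```

View pics/w1.png

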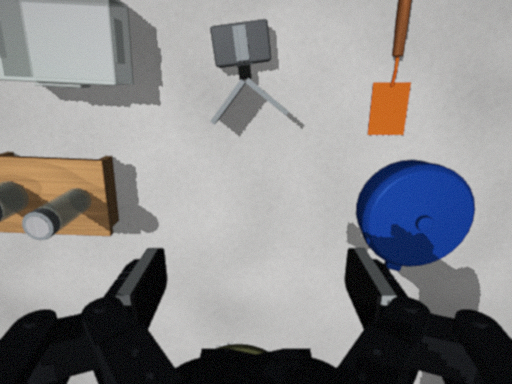

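The wrist view shows the rest housing at (240,44) and the V corner at (246,80), with tips at (213,122) and (301,125). I'll fit the V lines and housing from depth.

```bash
cat > fit.py <<'E'
from h import *
from scipy.optimize import least_squares
def fit(P,mask_xy=((0.58,0.82),(-0.13,0.08))):
    Q=P.reshape(-1,3); (a,b),(c,e)=mask_xy
    Q=Q[(Q[:,0]>a)&(Q[:,0]<b)&(Q[:,1]>c)&(Q[:,1]<e)]
    V=Q[(Q[:,2]>.060)&(Q[:,2]<.076)]; H=Q[(Q[:,2]>.026)&(Q[:,2]<.038)]
    # V plate tops: centreline 4 mm outside the faces -> apex 4*sqrt2 behind corner
    def res(p):
        x,y,t=p; R=np.array([[np.cos(t),np.sin(t)],[-np.sin(t),np.cos(t)]])
        L=(V[:,:2]-[x,y])@R.T
        return (L[:,0]+np.abs(L[:,1]))/np.sqrt(2)-0.004
    r=least_squares(res,[np.percentile(V[:,0],95),np.median(V[:,1]),0.15],loss="soft_l1",f_scale=0.002)
    # largest connected housing: min-area rect
    x,y,t=r.x; L=(H[:,:2]-[x,y])@np.array([[np.cos(t),np.sin(t)],[-np.sin(t),np.cos(t)]]).T
    k=(L[:,0]>0.012)&(L[:,0]<.12)&(np.abs(L[:,1])<.07)
    rect=cv2.minAreaRect((H[k,:2]*1000).astype(np.float32))
    Lv=(V[:,:2]-[x,y])@np.array([[np.cos(t),np.sin(t)],[-np.sin(t),np.cos(t)]]).T
    print("corner",r.x.round(4),"rms",np.sqrt(np.mean(r.fun**2)).round(4),len(V),"Vspan",Lv.min(0).round(3),Lv.max(0).round(3),"zV",np.median(V[:,2]).round(4),"housing local",np.percentile(L[k],[2,50,98],axis=0).round(3).tolist(),rect,k.sum())
    return r.x
E
python3 - <<'E'
from fit import *
for n in ["w1","top","scene"]: fit(np.load(n+".npy"))
E
```

```text
corner [ 0.6834 -0.0246  0.1195] rms 0.0023 573 Vspan [-0.055 -0.061] [0.005 0.061] zV 0.0691 housing local [[0.019, -0.043], [0.057, -0.0], [0.087, 0.043]] ((733.30224609375, -18.539958953857422), (76.36836242675781, 89.96642303466797), 7.093839168548584) 2523
corner [ 0.6816 -0.0244  0.1185] rms 0.0025 146 Vspan [-0.055 -0.06 ] [0.004 0.062] zV 0.0679 housing local [[0.025, -0.043], [0.057, 0.001], [0.087, 0.043]] ((731.6820678710938, -18.317657470703125), (76.65760040283203, 89.57952117919922), 7.095160961151123) 488
corner [ 0.6855 -0.025   0.1175] rms 0.0028 232 Vspan [-0.057 -0.061] [0.004 0.062] zV 0.0687 housing local [[0.02, -0.043], [0.058, -0.003], [0.087, 0.044]] ((734.99365234375, -17.807132720947266), (75.83355712890625, 93.8892593383789), 6.598703384399414) 656
```

```bash
python3 - <<'E'
from h import *
t=0.121; q=[0,np.cos(t/2),np.sin(t/2),0]
p=[0.496,0.372,0.30]
print(ctrl.ik(p,q)); ctrl.movep(p,q); ctrl.pause(0.3)
s=get_state(); im,d=vision.grab_frame("wrist"); P=cloud("wrist",d,s); cv2.imwrite("pics/w2.png",im)
print(s["time"],s["tcp_pos"],s["eef_rot"])
Q=P.reshape(-1,3)
for lo,hi,(x,y) in ((.128,.145,(.496,.37)),(.16,.18,(.49,.258))):
    k=(abs(Q[:,2]-(lo+hi)/2)<(hi-lo)/2)&(np.hypot(Q[:,0]-x,Q[:,1]-y)<.05); L=Q[k]
    print(k.sum(),L.mean(0).round(4),cv2.minEnclosingCircle((L[:,:2]*1000).astype(np.float32)),np.percentile(L,[2,98],axis=0).round(4).tolist())
E
```

```text
[-0.28497635  0.50113401 -0.69185932  1.34668063  0.31602893  1.40424314
 -2.41728336]
6.05 [0.49649517 0.37144839 0.30011452] [-3.13595760e-06  9.98205006e-01  5.98894932e-02  1.24371486e-04]
2038 [0.5005 0.3764 0.1373] ((499.16448974609375, 376.4612121582031), 27.925052642822266) [[0.475, 0.3518, 0.1347], [0.5251, 0.4009, 0.1389]]
1557 [0.4946 0.2655 0.1707] ((493.2491760253906, 263.94500732421875), 22.05451202392578) [[0.4742, 0.2449, 0.1625], [0.5136, 0.2845, 0.1728]]
```

View pics/w2.png

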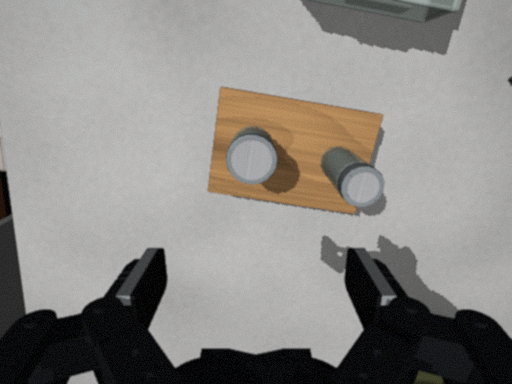

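Picture: short jar's lid at (251,159), tall jar's at (361,186), with free space for the fingers. Grasp next.

```bash
python3 - <<'E'
from h import *
def pr(n):
    s=get_state(); print(n,round(s["time"],2),s["tcp_pos"].round(4),s["contact_force"].round(2),s["width"].round(4),round(float(s["gripper_force"]),1))
x,y=0.4995,0.3764
ctrl.movel([x,y,0.20],max_speed=0.2)
ctrl.movel([x,y,0.083],max_speed=0.1); pr("down")
ctrl.close_gripper(40); pr("closed")
ctrl.movel([x,y,0.10],max_speed=0.05); pr("lift")
ctrl.movel([x,y,0.26],max_speed=0.2); pr("up")
ctrl.pause(0.3)
s=get_state(); im,d=vision.grab_frame("wrist"); cv2.imwrite("pics/w3.png",im)
# target: 105 mm before seat direction
c=np.array([.6834,-.0246]); t=.121; u=np.array([np.cos(t),np.sin(t)])
print(c-.095*u, ctrl.ik([*(c-.095*u),.25],s["eef_rot"]))
E
```

```text
Traceback (most recent call last):
AttributeError: 'float' object has no attribute 'round'
```

```bash
cat >> h.py <<'E'
def pr(n):
    s=get_state(); print(n,round(float(s["time"]),2),np.round(s["tcp_pos"],4),np.round(s["contact_force"],2),round(float(s["width"]),4),round(float(s["gripper_force"]),1)); return s
E
python3 - <<'E'
from h import *
x,y=0.4995,0.3764
pr("down")
ctrl.close_gripper(40); pr("closed")
ctrl.movel([x,y,0.10],max_speed=0.05); pr("lift")
ctrl.movel([x,y,0.33],max_speed=0.2); s=pr("up")
c=np.array([.6834,-.0246]); t=.121; u=np.array([np.cos(t),np.sin(t)]); p=c-.095*u
qd=[0,np.cos(t/2),np.sin(t/2),0]
print(p, ctrl.ik([*p,.33],qd))
if s["width"]>.045:
    ctrl.movep([*p,.33],qd); pr("over")
    ctrl.movel([*p,.06],max_speed=0.12); ctrl.pause(.3); pr("low")
    im,d=vision.grab_frame("scene"); cv2.imwrite("pics/s3.png",cv2.resize(im[130:330,130:390],None,fx=2.5,fy=2.5))
    Q=cloud("scene",d)
E
```

```text
down 8.07 [0.4998 0.3768 0.0837] [ 0.26  0.48 -0.4 ] 0.0855 0.0
closed 8.46 [0.4998 0.3766 0.0837] [-0.13 -1.06  6.08] 0.0548 42.9
lift 8.95 [0.4995 0.3764 0.1001] [ 0.35 -0.38 -3.24] 0.0553 42.8
up 10.25 [0.4992 0.3759 0.3288] [ 0.13 -0.51 -2.81] 0.055 42.8
[ 0.5890946  -0.03606697] [ 0.45459763  0.43947247 -0.71762237  1.36707547  0.2860937   1.4396077
 -1.70222843]
over 11.81 [ 0.5891 -0.0341  0.3302] [-0.11  0.2  -2.91] 0.0553 42.8
low 14.51 [ 0.5892 -0.0361  0.0601] [ 0.47 -0.05 -2.81] 0.055 42.8
```

View pics/s3.png

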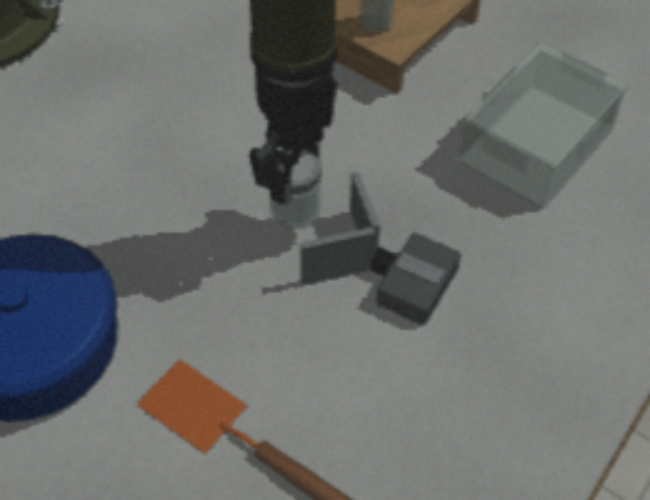

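The jar hangs upright in the fingers at (297,185), on the V's mouth side. Now I'll set it down gently, let go and move behind it.

```bash
python3 - <<'E'
from h import *
c=np.array([.6834,-.0246]); t=.121; u=np.array([np.cos(t),np.sin(t)]); p=c-.095*u
ctrl.movel([*p,.028],max_speed=0.08); ctrl.pause(.2); pr("near")
for z in np.arange(.0265,.0205,-.0008):
    ctrl.movel([*p,z],max_speed=0.02); ctrl.pause(.1)
    f=np.mean([get_state()["contact_force"][2] for _ in range(3)])
    if f>-1.0: break
pr("touch")
ctrl.ungrasp(); ctrl.pause(.2); pr("open")
ctrl.movel([*p,.20],max_speed=0.2)
ctrl.pause(.2); s=pr("above"); im,d=vision.grab_frame("wrist"); cv2.imwrite("pics/w4.png",im)
P=cloud("wrist",d,s); np.save("w4.npy",P)
Q=P.reshape(-1,3); k=(abs(Q[:,2]-.076)<.005)&(np.hypot(*(Q[:,:2]-p).T)<.04); L=Q[k]
print(k.sum(),L.mean(0).round(4),cv2.minEnclosingCircle((L[:,:2]*1000).astype(np.float32)),p)
from fit import fit
m=np.hypot(P[...,0]-p[0],P[...,1]-p[1])<.036; P=P.copy(); P[m]=0
fit(P)
E
```

```text
near 15.31 [ 0.5895 -0.036   0.0284] [-0.14  0.03 -3.43] 0.0548 42.8
touch 17.06 [ 0.5892 -0.036   0.0237] [-1.61 -0.77  4.36] 0.0549 43.2
open 17.68 [ 0.5891 -0.036   0.0232] [-0.34  0.11 -0.35] 0.0856 0.0
above 18.91 [ 0.5886 -0.0361  0.1989] [ 0.11 -0.48 -0.01] 0.0856 0.0
2530 [ 0.59   -0.036   0.0773] ((588.7391357421875, -36.15748596191406), 27.80170249938965) [ 0.5890946  -0.03606697]
corner [ 0.6831 -0.0243  0.1202] rms 0.0024 1660 Vspan [-0.056 -0.062] [0.005 0.062] zV 0.0691 housing local [[0.016, -0.042], [0.043, 0.0], [0.059, 0.043]] ((719.063232421875, -19.915855407714844), (47.44593048095703, 89.90595245361328), 6.760509014129639) 3897
```

View pics/w4.png

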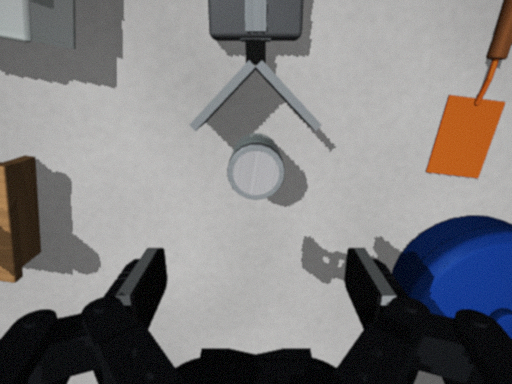

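The jar stands at (256,171), in line with the V corner at (257,63). Now the push from behind with the fingers shut.

```bash
cat > push.py <<'E'
from h import *
c=np.array([.6832,-.0244]); t=.1205; u=np.array([np.cos(t),np.sin(t)]); q=[0,np.cos(t/2),np.sin(t/2),0]
def F(n=6):
    f=[]
    for _ in range(n): ctrl.pause(.02); f.append(-get_state()["contact_force"][:2]@u)
    return float(np.mean(f))
def at(a,z=.018,v=.05): ctrl.movel([*(c-a*u),z],max_speed=v)
def adv(): return float((c-get_state()["tcp_pos"][:2])@u)
E
python3 - <<'E'
from push import *
at(.165,.20,.15); ctrl.close_gripper(20)
ctrl.movel([*(c-.165*u),.05],max_speed=.15); at(.165,.018,.05); ctrl.pause(.2)
f0=F(10); pr("start"); print("f0",f0)
a=.165; log=[]
while a>.089:
    a-=.004; at(a,v=.04); f=F(3)-f0; log.append((round(a,4),round(f,2)))
    if f>4: break
print(log); pr("near"); print(adv())
s=get_state(); im,d=vision.grab_frame("top"); P=cloud("top",d)
np.save("f0.npy",f0)
Q=P.reshape(-1,3); L=Q[(abs(Q[:,2]-.076)<.006)&(np.hypot(*(Q[:,:2]-(c-.05*u)).T)<.04)]
print(len(L),((L[:,:2].mean(0)-c)@np.c_[u,[-u[1],u[0]]]).round(4) if len(L) else 0)
E
```

```text
start 22.65 [ 0.5195 -0.0443  0.0182] [-0.    0.43  0.79] 0.0 0.0
f0 0.03559129620903288
[(0.161, 0.42), (0.157, -0.04), (0.153, -0.99), (0.149, -0.18), (0.145, 0.41), (0.141, -0.13), (0.137, -0.24), (0.133, 0.87), (0.129, 0.81), (0.125, 0.77), (0.121, 0.92), (0.117, 0.98), (0.113, 0.17), (0.109, 0.05), (0.105, 0.69), (0.101, 0.95), (0.097, 0.57), (0.093, 0.61), (0.089, 0.62)]
near 28.35 [ 0.5952 -0.035   0.018 ] [-1.25 -0.49 -1.05] -0.0003 0.1
0.08868634142043312
0 0
```

```bash
python3 - <<'E'
from push import *
f0=float(np.load("f0.npy")); a=.089; log=[]
while a>.066:
    a-=.0008 if a>.083 else .0004; at(a,v=.02); f=F(4)-f0; log.append((round(a,4),round(f,2)))
    if f>8.7: break
    if get_state()["time"]>45: break
print(log); pr("pressed")
f=[F(8)-f0 for _ in range(5)]; print(f)
s=get_state(); im,d=vision.grab_frame("scene"); cv2.imwrite("pics/s5.png",cv2.resize(im[130:330,130:390],None,fx=2.5,fy=2.5))
E
```

```text
[(0.0882, 2.51), (0.0874, 2.78), (0.0866, 1.85), (0.0858, 2.08), (0.085, 1.87), (0.0842, 1.83), (0.0834, 2.31), (0.0826, 2.67), (0.0822, 2.11), (0.0818, 2.59), (0.0814, 2.15), (0.081, 2.51), (0.0806, 2.79), (0.0802, 2.64), (0.0798, 2.01), (0.0794, 2.41), (0.079, 3.32), (0.0786, 4.68), (0.0782, 5.48), (0.0778, 6.84), (0.0774, 7.55), (0.077, 8.27), (0.0766, 8.89)]
pressed 35.68 [ 0.6056 -0.0337  0.018 ] [-9.14  0.12  6.35] -0.0 4.5
[9.071096384070291, 9.001606723101709, 8.75507957749957, 8.90007259914066, 8.840589633518379]
```

View pics/s5.png

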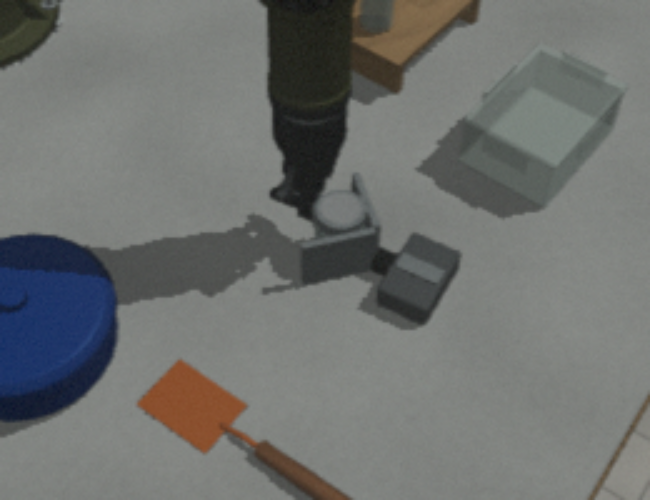

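The jar sits in the V at (340,215), touching both plates. The vertical force reading looks high, which could mean the fingers are pressing the jar onto the shelf. I'll check that, relieve it, and settle the push at about 10 N.

```bash
python3 - <<'E'
from push import *
f0=float(np.load("f0.npy"))
def W(n=8):
    f=[]
    for _ in range(n): ctrl.pause(.02); f.append(get_state()["contact_force"])
    f=np.mean(f,0); return round(-f[:2]@u-f0,2), round(-f[0]*u[1]*-1+f[1]*u[0],2), round(f[2],2)
a=.0766; z=.018
print(W(), get_state()["tcp_pos"])
while W()[2]>1.5 and z<.0215:
    z+=.0004; at(a,z,.02); print("z",round(z,4),W())
for _ in range(6):
    if W()[0]>9.6: break
    a-=.0003; at(a,z,.02); print("a",round(a,4),W())
ctrl.pause(.5); print(W(),get_state()["time"],a,z)
E
```

```text
(np.float64(8.86), np.float64(-1.29), np.float64(6.41)) [ 0.60553477 -0.03370819  0.01794078]
z 0.0184 (np.float64(7.13), np.float64(-0.35), np.float64(3.43))
z 0.0188 (np.float64(6.1), np.float64(-0.09), np.float64(0.81))
a 0.0763 (np.float64(6.6), np.float64(-0.04), np.float64(1.19))
a 0.076 (np.float64(6.68), np.float64(-0.11), np.float64(1.8))
a 0.0757 (np.float64(7.5), np.float64(0.01), np.float64(1.91))
a 0.0754 (np.float64(8.25), np.float64(-0.5), np.float64(2.55))
a 0.0751 (np.float64(8.8), np.float64(-0.22), np.float64(3.05))
a 0.0748 (np.float64(9.16), np.float64(-0.12), np.float64(3.81))
(np.float64(9.31), np.float64(-0.52), np.float64(3.64)) 41.4333 0.07480000000000003 0.0188
```

```bash
python3 - <<'E'
from push import *
f0=float(np.load("f0.npy"))
def W(n=8):
    f=[]
    for _ in range(n): ctrl.pause(.02); f.append(get_state()["contact_force"])
    f=np.mean(f,0); return round(float(-f[:2]@u-f0),2), round(float(f[2]),2)
a=.0748; z=.0194; at(a,z,.02); print(W())
for _ in range(9):
    if W()[0]>9.7: break
    a-=.0003; at(a,z,.02); print("a",round(a,4),W())
ctrl.pause(.6); print(W(),a)
for _ in range(8):   # ease off slowly so the spring returns gently
    a+=.0008; at(a,z,.01)
print(W()); at(a+.05,z,.05); at(a+.05,.2,.2)
ctrl.movel([*(c-.10*u),.25],max_speed=.2); ctrl.pause(.2)
s=pr("above"); im,d=vision.grab_frame("wrist"); cv2.imwrite("pics/w6.png",im)
P=cloud("wrist",d,s).reshape(-1,3)
L=P[(abs(P[:,2]-.0775)<.0035)&(np.hypot(*(P[:,:2]-(c-.04*u)).T)<.033)]
(x,y),r=cv2.minEnclosingCircle((L[:,:2]*1000).astype(np.float32)); v=np.array([x,y])/1000-c
print(len(L),"jar rel corner",v@u,v@[-u[1],u[0]],r, L.mean(0)); np.save("w6.npy",P)
E
```

```text
(7.76, -0.13)
a 0.0745 (8.12, -0.18)
a 0.0742 (8.68, 0.38)
a 0.0739 (9.18, 0.86)
a 0.0736 (9.67, 1.39)
(9.79, 1.34) 0.07360000000000003
(0.16, -0.16)
above 49.73 [ 0.583  -0.0366  0.2488] [-0.72  1.11 -0.04] -0.0 0.0
2259 jar rel corner -0.03914451453743089 0.00013388085196629117 27.85478401184082 [ 0.64504478 -0.02883553  0.07745626]
```

View pics/w6.png

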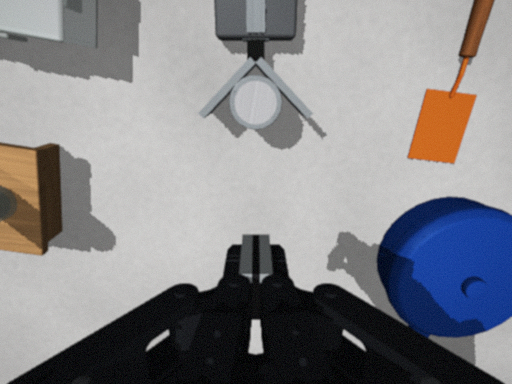

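The jar stands upright at (256,102), touching both plates, with the corner at (257,60). It is 0.1 mm off the midline and 39 mm from the corner. The gripper is clear and the other things in view look unmoved.

```bash
python3 -c "
from station import ticket
print(ticket.close_job())"
```

```text
the job is handed in; nothing more can be done
None
```

The jar stands upright in the V, touching both faces and about 0.1 mm off the midline; the last push held steady at about 9.8 N, the other things looked undisturbed, and the job is handed in (no verdict came back).

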